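# Lift and draw a sagging bolt, hold the hopper gate ajar

### The arm

A 7-joint arm with a two-finger parallel gripper is mounted at the origin on a cart in front of the work surface, level with it; the furniture and walls round the work are solid. World frame = base frame: x ahead of the robot, y to its left, z up, the work surface at z = 0. Lengths are in m, angles in rad, forces in N, time in s.
With the tool pointing down it reaches from about 0.425 to 0.975 m from the base axis. Payload 16.7 kg.
Tool frame: the origin (TCP) lies midway between the tips of the shut fingers; the grasp point (between the pads) lies 19 mm behind it; z points along the fingers, y is the line along which they close (so a half turn about z gives the same grasp; the last joint's range is limited). The gripper opens to 85 mm and grips with 20 to 120 N. Pads are 22 mm wide; open, the fingers measure 114 mm over their backs; the gripper's body (76 mm by 85 mm) begins 54 mm behind the grasp point. The pads swing forward as they close: fully open they stand 13 mm farther back than shut.
Start: joints at [-1.347, 0.426, 0.074, 1.606, -0.034, 1.111, -0.067], TCP at [0.246, 0.629, 0.231] pointing down, gripper open.
Joint ranges: [-2.85, 2.85], [-0.5, 2.14], [-1.23, 1.37], [0.21, 2.46], [-1.02, 4.16], [0.16, 2.05], [-2.73, 2.73]. Speed limits (rad/s): [1.89, 1.89, 2.39, 2.39, 3.01, 3.01, 3.01].

### API

Orientations are given as a unit quaternion [w, x, y, z].
In Python, from station import telemetry, eyes, sign_off, spotter gives the robot as it stands. The module is installed in compiled form; this text tells all that it offers.
- The arm moves only by the shell command python3 -m creep 'ROWS' [OPENING] [FORCE]. ROWS is a JSON object of lists of equal length, an entry for each row: "translation": the shift along the tool's x, y, z in cm, a list of three; "turn": the turn, a rotation vector about the tool's x, y, z in rad, a list of three. A call has 1 to 20 rows; each row is the pose to reach, as a shift and turn from the pose commanded when the call began, along the tool's axes at that moment; what a row does not reach only later rows make up. A row lasts 1/12 s, in which the tool goes at most 41.7 mm and 7.16 degrees, less where a joint would pass 70% of its speed; a pose out of reach is approached as far as the arm can. A call with a gripper value outside its range is refused whole. OPENING is the closure, from -1 (fully open) to 1 (shut), set as the call begins (- or left out, the last holds). The fingers move at their own pace and stop on an object; FORCE is the grip in N (left out, the last holds). Time passes only in rows, so rows that repeat a pose let the fingers close. It gives the time, the measured TCP pose, the force, the opening and the grip force at its end, in the units of the state.
- telemetry.get_obs(): the state, without advancing time (a new reading comes with each control period).
- eyes.capture(name): name is "scene" or "side" or "wrist"; returns a dict with "image" (384x512x3 uint8, red, green, blue), "fov_y" (degrees; the focal length in pixels is half the picture's height over the tangent of half this angle, whatever the lens; pixels are square), "cx", "cy" (the principal point, pixels), "dist_coeffs" ([k1, k2, p1, p2, k3] as OpenCV has them; the pictures are not rectified), "origin" and "attitude" of the camera in the world. Camera axes: x right, y down, z forward; pixel columns grow to the right and rows downward; lengths in m; the calibration is good to about 2 mm. A picture is of the moment at which its call begins. There is no depth.
- sign_off(): hands the job in; it is judged then, once.
Trained networks look in the newest picture that a camera, given by its name, has taken for a name from the list of things; names that differ only in an ending like _2 or _b are one class to them, and where a whole thing is asked for, a point or a joint stands for the part that bears it (a point fixed in the world has none). Each returns a list of dicts, best first, with "p" (0 to 1); they miss things now and then, are a little off and sometimes report something else, mostly with a low value. They report only what shows in the picture. A call takes as long as a camera call.
- spotter.outline_of(label, camera): "mask" (384x512 bool, what is visible of it) and "at" ([column, row] in pixels, amid what is visible of it).
- spotter.pinpoint(label, camera): "at" ([column, row] in pixels: a listed point, or the origin of a listed thing).
The state is a dict: "time": time; "joint_pos": joint angles; "qvel": joint speeds; "tau": joint torques, N m; "tool_pos": TCP position; "orientation": TCP orientation; "force": force on the tool from outside, world axes, zero at the start; "moment": the same for the moment, N m; "finger_gap": finger opening in m; "gripper_force": force on a finger pad.
Only numpy, scipy, OpenCV 4.12 (cv2) and the standard library are available. Lean on these libraries where they do the work, as an engineer would, in place of code of your own. Each camera call takes 0.05 s, during which the arm holds its last target. There are 200 camera calls.

### The job

Let the orange float balls out of the grey ball hopper into its tray: the barrel bolt on its gate sags behind the bent lip of its keeper, so lift the bolt by its red knob while pulling it clear of the keeper, then swing the sprung gate about 30 degrees ajar towards the tray. The job ends holding: finish with the gripper still holding the gate ajar, all five balls in the tray, and leave the tape roll, the stopwatch and the battery beside the hopper where they are.

Things in the scene. Friction and masses are not known exactly. Their poses are not given: they have to be found in the camera images.
- hopper: Grey sheet-metal ball hopper fixed to the bench, 171 mm deep (x), 187 mm wide (y), 137 mm high. Origin on the bench under the middle of the shut gate; +x points to its back, +y to its left, z up. Behind the gate: an open-topped bin (x 4 to 60 mm, y -65 to 65 mm), floor 50 mm high at the gate, sloping down forwards 1 in 4. In front: a sloping apron to x -58 mm, then the tray.
- tray (a point): Middle of the floor of the tray along the hopper's front (6 mm above the bench). The tray is 43 mm deep (x -101 to -58 mm of the hopper) and 175 mm wide (y -110 to 65 mm); front wall 50 mm high, side walls 80 mm.
- keeper (a point): Top of the bent-up lip (z 122 mm, 4 mm thick) on the gate side of the steel keeper, which is fixed to the 137 mm high jamb right of the gate (jamb y -116 to -65 mm of the hopper). The keeper is an open-topped cradle, y -92 to -70 mm, x -29 to -4 mm, with a front strap up to z 152 mm.
- gate (a joint): Swing angle of the barred gate, rad: 0 shut, grows as its free right edge swings forwards (-x of the hopper) over the tray, stop at 1.2. A spring always pulls it shut: about 0.1 N m when shut, 0.24 N m at 0.5 rad; it shuts when let go. The bolt in the keeper stops it at about 0.05 rad.
- gate_hinge (a point): Point on the vertical hinge axis of the gate, at its top left corner (137 mm above the bench, 62 mm to +y of the hopper's origin).
- gate_edge (a point): Top of the free right edge of the gate (z 137 mm), 124 mm from the hinge; the gate is 8 mm thick, its bottom 54 mm above the bench.
- bolt_knob (a point): Grip point in the upright red knob of the bolt: a round post 15 mm thick, 44 mm tall (26 mm below to 18 mm above this point) on an 8 mm stem. Bolt shut and down, the point is 178 mm above the bench, 45 mm to -y of the hopper's origin and 16 mm in front of it; it moves with bolt and gate. Nothing round the knob is higher than 152 mm.
- bolt_draw (a joint): How far the bolt is drawn along the gate towards the hinge (hopper's +y when the gate is shut), m: 0 fully shot (starts 0 to 0.003), stop at 0.034. Its nose hooks 8 mm down behind the keeper's lip, so drawing is blocked at 0.004 while the bolt is down. The nose is past the lip at 0.016, the gate is free at 0.024. Light friction (0.4 N).
- bolt_lift (a joint): How far the bolt is lifted in its tall worn guides, m: 0 sagging (rest), stop at 0.016. It must be lifted more than 0.008 to pass the lip, and falls back by its weight (about 1.1 N) when let go.
- ball_0_center (a point): Centre of an orange polished float ball, 20 mm diameter, 12 g, slippery, starting in the hopper's bin against the gate; it rolls out by itself within a few seconds of the gate being ajar.
- ball_1_center (a point): As ball 0.
- ball_2_center (a point): As ball 0.
- ball_3_center (a point): As ball 0.
- ball_4_center (a point): As ball 0.
- tape_black: Bystander: roll of black tape lying flat left of the hopper, 66 mm across, 19 mm high.
- stopwatch: Bystander: black stopwatch, 63 x 58 x 17 mm, on the bench right of the tray.
- battery_9v: Bystander: black and orange block battery, 26 x 50 x 17 mm, on the bench right of the hopper.

How it is judged:
On the way:
1. the bolt is drawn more than 22 mm, clear of the keeper, while the gate is still shut (under 0.15 rad) (value of joint bolt_draw above 0.022 m and value of joint gate below 0.15 rad), for 0.1 s.
At the end, for the whole second after the job is handed in: The fingers hold the gate (or its bolt) with more than 0.5 N and keep it still at 0.33 to 0.8 rad (19 to 46 degrees) open, and all five balls lie in the tray (centre more than 52 mm in front of the gate plane, between its sides, and under 35 mm above the bench) (value of joint gate between 0.33 and 0.8 rad and velocity of joint gate between -0.1 and 0.1 rad/s and contact force between the fingers and gate above 0.5 N and x of ball_0_center in the frame of hopper between -0.106 and -0.052 m and y of ball_0_center in the frame of hopper between -0.112 and 0.067 m and z of each of ball_0_center, ball_1_center, ball_2_center, ball_3_center, ball_4_center in the frame of hopper below 0.035 m and x of ball_1_center in the frame of hopper between -0.106 and -0.052 m and y of ball_1_center in the frame of hopper between -0.112 and 0.067 m and x of ball_2_center in the frame of hopper between -0.106 and -0.052 m and y of ball_2_center in the frame of hopper between -0.112 and 0.067 m and x of ball_3_center in the frame of hopper between -0.106 and -0.052 m and y of ball_3_center in the frame of hopper between -0.112 and 0.067 m and x of ball_4_center in the frame of hopper between -0.106 and -0.052 m and y of ball_4_center in the frame of hopper between -0.112 and 0.067 m); the arm keeps its last pose, push and grip.
It fails at once if a bystander (tape roll, stopwatch or battery) is moved more than 20 mm (distance of any of tape_black, stopwatch, battery_9v from where it was at the start of the episode above 0.02 m).
It also fails if it takes over 32 s, if anything falls off the work surface, if the arm or the gripper's body presses on something with over 40 N, if the wrist force passes 120 N, or if a joint passes its speed limit or range.

## Working session

There is one attempt and no reset: what is moved stays moved. The work goes in short steps, Python scripts to look and compute and a shell command to move; the robot and the scene stay as the last step left them, time stands still between calls to the robot, and variables do not carry over. Pictures are saved under pics/ and viewed, at most 10 in all, crops included, and the job is handed in when it is done.

```bash
mkdir -p pics; cat > h.py <<'E'
import numpy as np, cv2
from scipy.spatial.transform import Rotation as R
from station import telemetry, eyes, sign_off, spotter
def q2R(q): return R.from_quat([q[1],q[2],q[3],q[0]]).as_matrix()
def att(a):
    a=np.array(a,float); return q2R(a) if a.size==4 else a.reshape(3,3)
def K(c):
    f=192/np.tan(np.radians(c["fov_y"])/2); return np.array([[f,0,c["cx"]],[0,f,c["cy"]],[0,0,1]])
def ray(c,p):
    u=cv2.undistortPoints(np.array([[p]],float),K(c),np.array(c["dist_coeffs"],float))[0,0]
    d=att(c["attitude"])@np.array([u[0],u[1],1]); return np.array(c["origin"],float),d/np.linalg.norm(d)
def atz(c,p,z):
    o,d=ray(c,p); return o+d*(z-o[2])/d[2]
def proj(c,X):
    M=att(c["attitude"]).T; r=cv2.Rodrigues(M)[0]; t=-M@np.array(c["origin"],float)
    return cv2.projectPoints(np.array(X,float).reshape(-1,1,3),r,t,K(c),np.array(c["dist_coeffs"],float))[0][:,0]
def tri(rs):
    A=sum(np.eye(3)-np.outer(d,d) for o,d in rs); b=sum((np.eye(3)-np.outer(d,d))@o for o,d in rs)
    return np.linalg.solve(A,b)
def save(c,n): cv2.imwrite(f"pics/{n}.png",c["image"][:,:,::-1])
E
python3 - <<'E'
from h import *
np.set_printoptions(precision=4,suppress=True)
C={}
o=telemetry.get_obs(); print(o["time"],o["tool_pos"],o["orientation"],o["force"],o["finger_gap"])
for n in("scene","side","wrist"):
    c=C[n]=eyes.capture(n); save(c,"a_"+n); print(n,c["origin"],c["fov_y"])
Z=dict(keeper=.122,gate_hinge=.137,gate_edge=.137,bolt_knob=.178,tray=.006,hopper=0)
for l,z in Z.items():
    rs=[]
    for n in C:
        r=spotter.pinpoint(l,n)
        if r: print(l,n,r[0]["p"],r[0]["at"],atz(C[n],r[0]["at"],z)); 
        if r and r[0]["p"]>.4: rs.append(ray(C[n],r[0]["at"]))
    if len(rs)>1: print("  tri",tri(rs))
E
python3 -c "
import cv2,numpy as np
a=[cv2.imread(f'pics/a_{n}.png') for n in('scene','side')]
cv2.imwrite('pics/a2.png',cv2.resize(np.hstack(a),(800,300)))"
```

```text
0.0 [0.2457 0.6282 0.2306] [-0.0001  0.1853  0.9827 -0.0007] [-0.1566 -0.0875 -0.6719] 0.0855275403625303
scene [-0.0686 -0.4619  0.86  ] 44.16309336173497
side [0.7413 0.8167 1.0668] 42.5032069206244
wrist [0.182  0.6531 0.3738] 68.09401383335243
keeper scene 0.56 [349.3, 259.7] [ 0.4948 -0.2084  0.122 ]
keeper side 0.69 [218.0, 151.9] [ 0.5392 -0.1329  0.122 ]
  tri [ 0.5306 -0.1889  0.0698]
gate_hinge scene 0.68 [297.7, 221.7] [ 0.4934 -0.0755  0.137 ]
gate_hinge side 0.95 [242.1, 161.0] [ 0.4916 -0.0638  0.137 ]
  tri [ 0.4931 -0.0715  0.1323]
gate_edge scene 0.74 [348.8, 247.0] [ 0.5094 -0.1943  0.137 ]
gate_edge side 0.85 [223.2, 128.2] [ 0.5028 -0.2047  0.137 ]
  tri [ 0.5043 -0.1969  0.1438]
bolt_knob scene 0.71 [343.3, 237.0] [ 0.4902 -0.1872  0.178 ]
bolt_knob side 0.65 [227.3, 121.6] [ 0.4953 -0.1819  0.178 ]
  tri [ 0.4939 -0.1858  0.1741]
tray scene 0.71 [305.8, 306.3] [ 0.4164 -0.1726  0.006 ]
tray side 0.88 [255.5, 160.1] [ 0.4171 -0.1782  0.006 ]
  tri [ 0.4166 -0.1743  0.0086]
hopper scene 0.76 [317.1, 276.4] [ 0.4989 -0.1402  0.    ]
hopper side 0.61 [234.9, 176.9] [ 0.4946 -0.1381  0.    ]
  tri [ 0.4963 -0.1394  0.0006]
```

View pics/a_scene.png

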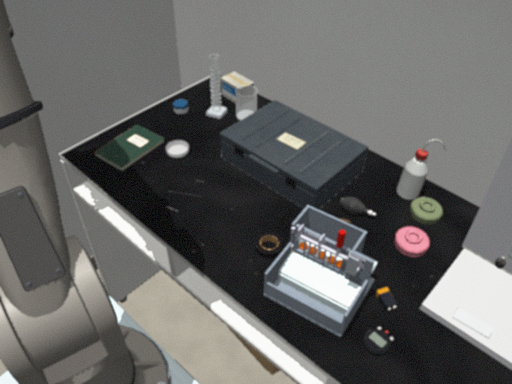

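View pics/a_side.png

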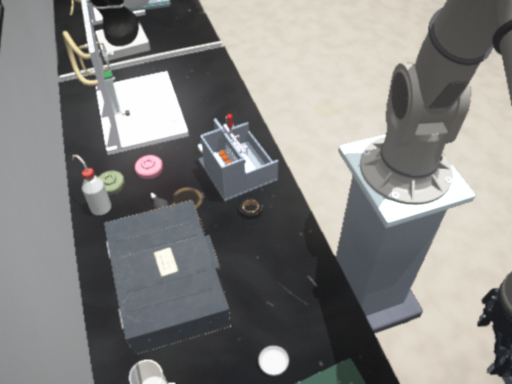

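Scene view: the hopper faces the robot, with the red knob at about (341,238), stopwatch (378,340), battery (387,298) and tape (269,244). The pinpointed positions agree with the stated sizes: hopper origin about (0.497,-0.139), yaw about 6°. I'll move above the knob.

```bash
python3 -m creep '{"translation":[[-4,-1.5,-3],[-8,-3.5,-5],[-11,-5,-7],[-15,-7,-8],[-19,-8.5,-8],[-22.5,-10.5,-8],[-26,-13,-8],[-29,-15.5,-8],[-32,-18,-8],[-35,-20.5,-8],[-38.5,-23,-8],[-41.5,-26,-8],[-45,-28.5,-8],[-46.5,-32,-8],[-47.5,-36,-8],[-49,-40,-8],[-50,-44,-8],[-51,-47.5,-8],[-51,-47.5,-8],[-51,-47.5,-8]],"turn":[[0,0,0.06],[0,0,0.12],[0,0,0.18],[0,0,0.24],[0,0,0.3],[0,0,0.36],[0,0,0.42],[0,0,0.48],[0,0,0.54],[0,0,0.6],[0,0,0.66],[0,0,0.72],[0,0,0.78],[0,0,0.84],[0,0,0.9],[0,0,0.96],[0,0,1.02],[0,0,1.075],[0,0,1.075],[0,0,1.075]]}' -1 40
python3 -c "
from h import *
print(telemetry.get_obs()['joint_pos'])"
```

```text
time: 2.72
tool_pos: [0.5474, -0.0028, 0.3118]
orientation: [0.0, 0.664, 0.748, 0.0]
force: [0.0, -0.2, 0.2]
finger_gap: 0.0853
gripper_force: 0.0
[-0.62978736  0.15882372  0.59109703  1.82062583 -0.09530007  1.18953316
  0.10877998]
```

```bash
python3 -m creep '{"translation":[[-3.5,-1.6,0],[-7,-3.2,1],[-10.5,-4.8,2],[-14,-6.4,3],[-17.5,-7.8,3],[-17.5,-7.8,3]],"turn":[[0,0,0],[0,0,0],[0,0,0],[0,0,0],[0,0,0],[0,0,0]]}'
python3 - <<'E'
from h import *
np.set_printoptions(precision=4,suppress=True)
C={}
o=telemetry.get_obs(); print(o["time"],o["tool_pos"],o["orientation"])
for n in("wrist","scene"):
    c=C[n]=eyes.capture(n); save(c,"b_"+n)
Z=dict(gate_hinge=.137,gate_edge=.137,bolt_knob=.178,keeper=.122,tray=.006)
for l,z in Z.items():
    rs=[]
    for n in (["wrist","scene"] if l=="bolt_knob" else ["wrist"]):
        r=spotter.pinpoint(l,n)
        if r: print(l,n,r[0]["p"],r[0]["at"],atz(C[n],r[0]["at"],z)); rs.append(ray(C[n],r[0]["at"]))
    if len(rs)>1: print("  tri",tri(rs))
    for c in [C["wrist"]]:
        if l=="bolt_knob":
          for n in C:
            m=cv2.inRange(cv2.cvtColor(C[n]["image"],cv2.COLOR_RGB2HSV),(0,150,60),(6,255,255))
            k,L,s,ce=cv2.connectedComponentsWithStats(m); i=np.argsort(-s[1:,4])[:3]+1; print(n,s[i],ce[i])
E
```

```text
time: 3.22
tool_pos: [0.4895, -0.1886, 0.2814]
orientation: [0.0, 0.665, 0.747, -0.001]
force: [0.1, -0.3, 0.2]
finger_gap: 0.0853
gripper_force: 0.0
3.2167 [ 0.4895 -0.1886  0.2814] [ 0.0004  0.6646  0.7472 -0.0005]
gate_hinge wrist 0.76 [266.4, 58.6] [ 0.4848 -0.0745  0.137 ]
gate_edge wrist 0.86 [270.0, 187.3] [ 0.5043 -0.1978  0.137 ]
bolt_knob wrist 0.96 [254.4, 180.9] [ 0.4863 -0.1826  0.178 ]
bolt_knob scene 0.83 [339.4, 237.1] [ 0.4848 -0.1818  0.178 ]
  tri [ 0.4858 -0.1821  0.1775]
wrist [[238 244   2   5   7]] [[238.7143 245.5714]]
scene [[337 230   9  18  77]
 [417 150  10   9  66]
 [385 330   4   4  11]] [[340.7273 237.9351]
 [421.1667 154.2879]
 [386.5455 331.1818]]
keeper wrist 0.95 [253.1, 195.8] [ 0.4882 -0.2136  0.122 ]
tray wrist 0.74 [210.9, 141.0] [ 0.4203 -0.173   0.006 ]
```

View pics/b_wrist.png

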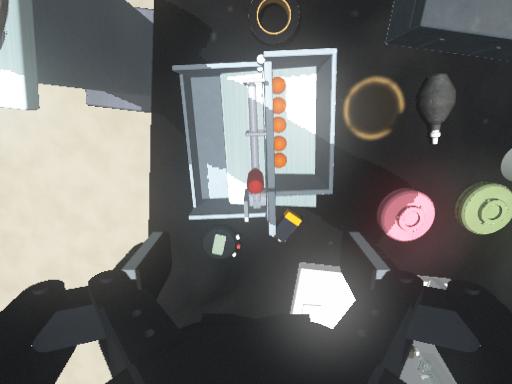

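The wrist view shows the knob at (254,181), gate on the line from (266,59) to (270,187), and the five balls behind it at x≈279. Knob (0.486,-0.182,0.178) fits hopper yaw of about 9°. I'll descend and grip.

```bash
python3 -m creep '{"translation":[[0.3,-0.2,3.5],[0.6,-0.3,7],[0.6,-0.3,10.5],[0.6,-0.3,11.9],[0.6,-0.3,11.9],[0.6,-0.3,11.9]],"turn":[[0,0,-0.02],[0,0,-0.04],[0,0,-0.04],[0,0,-0.04],[0,0,-0.04],[0,0,-0.04]]}' -1 40 && python3 -m creep '{"translation":[[0,0,0],[0,0,0],[0,0,0],[0,0,0],[0,0,0],[0,0,0],[0,0,0],[0,0,0]],"turn":[[0,0,0],[0,0,0],[0,0,0],[0,0,0],[0,0,0],[0,0,0],[0,0,0],[0,0,0]]}' 1 40
```

```text
time: 4.12
tool_pos: [0.4881, -0.177, 0.1623]
orientation: [-0.0, 0.647, 0.762, -0.001]
force: [-0.4, -0.8, 0.1]
finger_gap: 0.0855
gripper_force: 0.0
time: 4.78
tool_pos: [0.488, -0.1775, 0.1627]
orientation: [-0.0, 0.647, 0.762, 0.0]
force: [-3.7, -0.8, 9.2]
finger_gap: 0.0137
gripper_force: 38.9
```

```bash
python3 -m creep '{"translation":[[0,0,-0.5],[0,0,-1],[0,0,-1.2],[0,0,-1.2]],"turn":[[0,0,0],[0,0,0],[0,0,0],[0,0,0]]}' && python3 -m creep '{"translation":[[0.7,0,0],[1.4,0,0],[2.1,0,0],[2.7,0,0],[2.7,0,0],[2.7,0,0]],"turn":[[0,0,0],[0,0,0],[0,0,0],[0,0,0],[0,0,0],[0,0,0]]}'
python3 - <<'E'
from h import *
c=eyes.capture("wrist");save(c,"c_wrist")
s=eyes.capture("scene")
r=spotter.pinpoint("bolt_knob","scene");k=spotter.pinpoint("bolt_knob","wrist")
print(r[:1],k[:1]); 
if r and k: print(tri([ray(s,r[0]["at"]),ray(c,k[0]["at"])]))
x=s["image"][180:340,250:410,::-1]; cv2.imwrite("pics/c.png",np.hstack([cv2.resize(x,(400,400),interpolation=3),cv2.resize(c["image"][40:300,130:390,::-1],(400,400),interpolation=3)]))
E
```

```text
time: 5.12
tool_pos: [0.488, -0.1773, 0.1748]
orientation: [0.0, 0.647, 0.762, 0.0]
force: [-3.6, -0.7, -0.6]
finger_gap: 0.0141
gripper_force: 39.2
time: 5.62
tool_pos: [0.4834, -0.1498, 0.1742]
orientation: [-0.0, 0.647, 0.763, -0.0]
force: [-4.7, -0.5, -1.4]
finger_gap: 0.0136
gripper_force: 39.2
[{'at': [328.9, 226.8], 'p': 0.89}] [{'at': [254.4, 259.5], 'p': 0.97}]
[ 0.48302022 -0.15563468  0.18888039]
```

View pics/c.png

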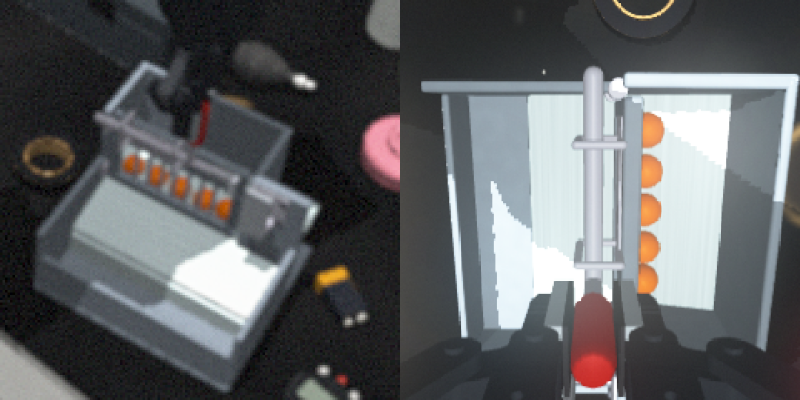

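The knob moved +27 mm along the gate and +11 mm up, with the gate still shut, so the bolt is free. Next I'll swing the gate along its arc.

```bash
python3 -m creep '{"translation":[[0.1,-0.4,0],[0.2,-0.8,0],[0.34,-1.18,0],[0.48,-1.56,0],[0.65,-1.93,0],[0.83,-2.29,0],[1.04,-2.64,0],[1.25,-2.99,0],[1.5,-3.32,0],[1.75,-3.64,0],[2.0,-3.95,0],[2.18,-4.12,0],[2.18,-4.12,0],[2.18,-4.12,0],[2.18,-4.12,0],[2.18,-4.12,0],[2.18,-4.12,0],[2.18,-4.12,0],[2.18,-4.12,0],[2.18,-4.12,0]],"turn":[[0,0,0.05],[0,0,0.1],[0,0,0.15],[0,0,0.2],[0,0,0.25],[0,0,0.3],[0,0,0.35],[0,0,0.4],[0,0,0.45],[0,0,0.5],[0,0,0.55],[0,0,0.58],[0,0,0.58],[0,0,0.58],[0,0,0.58],[0,0,0.58],[0,0,0.58],[0,0,0.58],[0,0,0.58],[0,0,0.58]]}'
python3 -m creep '{"translation":[[0,0,0],[0,0,0],[0,0,0],[0,0,0],[0,0,0],[0,0,0],[0,0,0],[0,0,0],[0,0,0],[0,0,0],[0,0,0],[0,0,0],[0,0,0],[0,0,0],[0,0,0],[0,0,0],[0,0,0],[0,0,0],[0,0,0],[0,0,0]],"turn":[[0,0,0],[0,0,0],[0,0,0],[0,0,0],[0,0,0],[0,0,0],[0,0,0],[0,0,0],[0,0,0],[0,0,0],[0,0,0],[0,0,0],[0,0,0],[0,0,0],[0,0,0],[0,0,0],[0,0,0],[0,0,0],[0,0,0],[0,0,0]]}'
python3 - <<'E'
from h import *
c=eyes.capture("wrist");s=eyes.capture("scene")
for n,C in(("scene",s),("wrist",c)):
  r=spotter.pinpoint("gate_edge",n)
  if r: print(n,r[0],atz(C,r[0]["at"],.137))
x=s["image"][180:340,250:410,::-1]; cv2.imwrite("pics/d.png",np.hstack([cv2.resize(x,(400,400),interpolation=3),cv2.resize(c["image"][40:300,130:390,::-1],(400,400),interpolation=3)]))
E
```

```text
time: 7.48
tool_pos: [0.4415, -0.1363, 0.1751]
orientation: [0.001, 0.838, 0.545, 0.001]
force: [5.0, -2.2, -1.7]
finger_gap: 0.0134
gripper_force: 39.4
time: 9.15
tool_pos: [0.4415, -0.1363, 0.1751]
orientation: [0.001, 0.838, 0.545, 0.001]
force: [5.2, -2.2, -0.9]
finger_gap: 0.0137
gripper_force: 39.4
scene {'at': [322.2, 266.3], 'p': 0.93} [ 0.43428055 -0.18408354  0.137     ]
```

View pics/d.png

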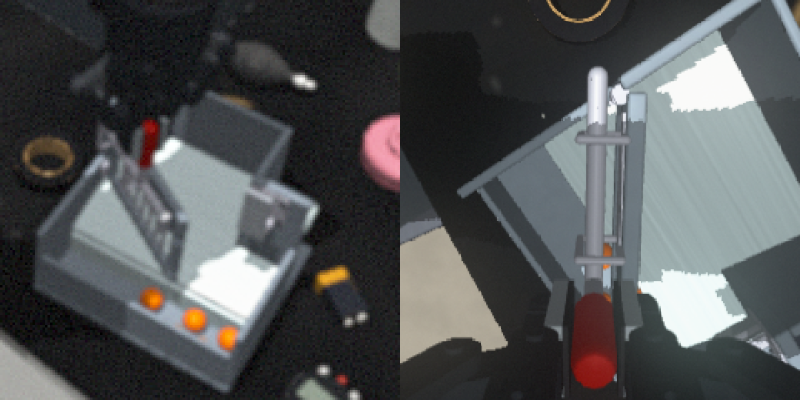

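Gate is at about 0.59 rad. Three balls show in the tray at d.png (150,300), (195,320) and (228,340). An orange bit shows near the bolt guide in the wrist view, so I'll wait and then locate all the balls.

```bash
python3 -m creep '{"translation":[[0,0,0],[0,0,0],[0,0,0],[0,0,0],[0,0,0],[0,0,0],[0,0,0],[0,0,0],[0,0,0],[0,0,0],[0,0,0],[0,0,0],[0,0,0],[0,0,0],[0,0,0],[0,0,0],[0,0,0],[0,0,0],[0,0,0],[0,0,0]],"turn":[[0,0,0],[0,0,0],[0,0,0],[0,0,0],[0,0,0],[0,0,0],[0,0,0],[0,0,0],[0,0,0],[0,0,0],[0,0,0],[0,0,0],[0,0,0],[0,0,0],[0,0,0],[0,0,0],[0,0,0],[0,0,0],[0,0,0],[0,0,0]]}' | head -1
python3 - <<'E'
from h import *
np.set_printoptions(precision=3,suppress=True)
C={n:eyes.capture(n) for n in("scene","side","wrist")}
yaw=np.radians(9); M=np.array([[np.cos(yaw),np.sin(yaw)],[-np.sin(yaw),np.cos(yaw)]])
for n,c in C.items():
  hsv=cv2.cvtColor(c["image"],cv2.COLOR_RGB2HSV); m=cv2.inRange(hsv,(6,150,80),(20,255,255))
  k,L,s,ce=cv2.connectedComponentsWithStats(m)
  for i in range(1,k):
    if s[i,4]>6: print(n,"blob",ce[i],s[i,2:],M@(atz(c,ce[i],.016)[:2]-[.4945,-.136]))
  for r in spotter.pinpoint("ball_0_center",n): print(n,"net",round(r["p"],2),r["at"],M@(atz(c,r["at"],.016)[:2]-[.4945,-.136]))
a=[C["scene"]["image"][200:340,250:410],C["side"]["image"][100:200,180:290],C["wrist"]["image"][40:300,130:390]]
cv2.imwrite("pics/e.png",np.hstack([cv2.resize(x[:,:,::-1],(266,266),interpolation=3) if j==2 else cv2.resize(x[:,:,::-1],(266,240),interpolation=3)[:240] if 0 else cv2.resize(x[:,:,::-1],(266,266),interpolation=3) for j,x in enumerate(a)]))
E
```

```text
time: 11.02
scene blob [381.928 290.217] [14 11 83] [ 0.037 -0.145]
scene blob [310.453 299.189] [ 8  9 53] [-0.068 -0.026]
scene blob [327.544 307.632] [ 8  9 57] [-0.067 -0.066]
scene blob [340.674 314.848] [ 6  9 46] [-0.067 -0.097]
scene net 0.38 [327.4, 309.5] [-0.071 -0.068]
side blob [240.692 143.692] [ 4  5 13] [-0.071 -0.105]
side blob [253.412 149.882] [ 4  5 17] [-0.093 -0.062]
wrist blob [264.269 202.423] [ 5  7 26] [-0.063 -0.024]
wrist blob [264.5 233. ] [ 4  5 14] [-0.083 -0.056]
```

View pics/e.png

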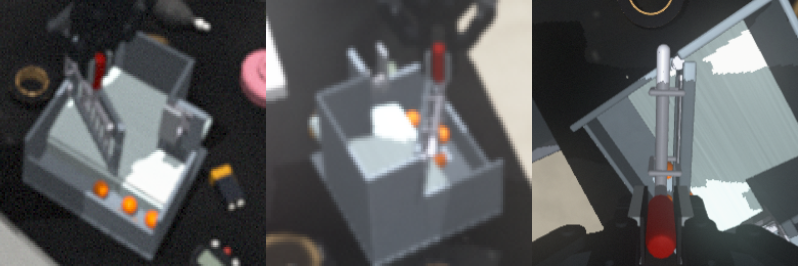

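```bash
python3 - <<'E'
from h import *
np.set_printoptions(precision=3,suppress=True)
C={n:eyes.capture(n) for n in("scene","side","wrist")}
yaw=np.radians(9); M=np.array([[np.cos(yaw),np.sin(yaw)],[-np.sin(yaw),np.cos(yaw)]])
for n,c in C.items():
  hsv=cv2.cvtColor(c["image"],cv2.COLOR_RGB2HSV); m=cv2.inRange(hsv,(4,110,50),(22,255,255))
  k,L,s,ce=cv2.connectedComponentsWithStats(m)
  for i in range(1,k):
    h=M@(atz(c,ce[i],.016)[:2]-[.4945,-.136])
    if s[i,4]>4 and abs(h).max()<.13: print(n,ce[i],s[i,2:],h)
a=[C["side"]["image"][105:195,185:275],C["wrist"]["image"][160:300,200:340]]
cv2.imwrite("pics/f.png",np.hstack([cv2.resize(x[:,:,::-1],(400,400),interpolation=2) for x in a]))
E
```

```text
scene [310.328 298.891] [10  9 64] [-0.068 -0.025]
scene [327.5 307.5] [10 10 70] [-0.067 -0.066]
scene [340.509 314.764] [ 8  9 55] [-0.067 -0.097]
side [240.524 143.476] [ 6  6 21] [-0.071 -0.106]
side [253.318 149.773] [ 4  7 22] [-0.093 -0.063]
side [251.714 159.5  ] [ 4  4 14] [-0.07  -0.028]
wrist [264.366 202.634] [ 6  9 41] [-0.063 -0.025]
wrist [263.3 212.8] [ 4  3 10] [-0.07  -0.034]
wrist [285.  229.2] [3 3 5] [-0.06  -0.065]
wrist [264.294 233.   ] [ 5  6 17] [-0.083 -0.056]
```

View pics/f.png

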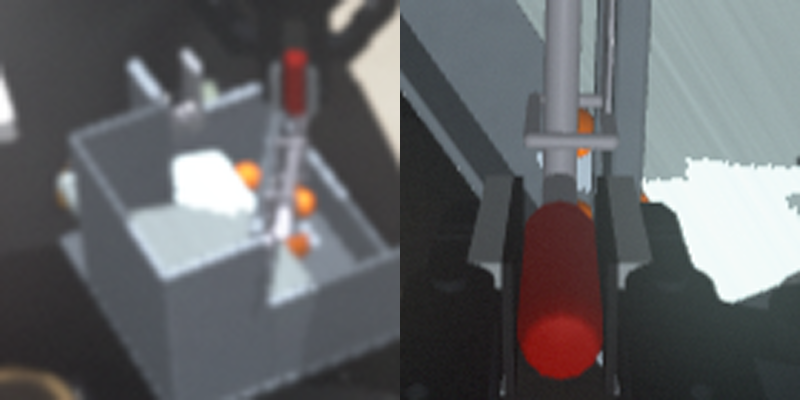

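The side view shows three balls in the tray at f.png (247,175), (305,200) and (298,243). The scene view adds one more, for four distinct balls, and no orange shows in the bin. The fifth is likely hidden by the gate or hand, so I'll ease the gate back to about 0.44 rad to uncover the tray.

```bash
python3 -m creep '{"translation":[[-0.05,0.4,0],[-0.1,0.8,0],[-0.15,1.2,0],[-0.15,1.2,0],[-0.15,1.2,0],[-0.15,1.2,0]],"turn":[[0,0,-0.05],[0,0,-0.1],[0,0,-0.15],[0,0,-0.15],[0,0,-0.15],[0,0,-0.15]]}'
python3 - <<'E'
from h import *
np.set_printoptions(precision=3,suppress=True)
C={n:eyes.capture(n) for n in("scene","side","wrist")}
yaw=np.radians(9); M=np.array([[np.cos(yaw),np.sin(yaw)],[-np.sin(yaw),np.cos(yaw)]])
for n,c in C.items():
  r=spotter.pinpoint("gate_edge",n)
  if r: print(n,r[0]["p"],M@(atz(c,r[0]["at"],.137)[:2]-[.4945,-.136]))
  hsv=cv2.cvtColor(c["image"],cv2.COLOR_RGB2HSV); m=cv2.inRange(hsv,(4,110,50),(22,255,255))
  k,L,s,ce=cv2.connectedComponentsWithStats(m)
  for i in range(1,k):
    h=M@(atz(c,ce[i],.016)[:2]-[.4945,-.136])
    if s[i,4]>4 and abs(h).max()<.13: print(n,ce[i],s[i,2:],h)
a=[C["side"]["image"][105:195,185:275],C["wrist"]["image"][80:300,150:370]]
cv2.imwrite("pics/g.png",np.hstack([cv2.resize(x[:,:,::-1],(400,400),interpolation=2) for x in a]))
E
```

```text
time: 11.97
tool_pos: [0.451, -0.1423, 0.1748]
orientation: [0.001, 0.795, 0.606, 0.001]
force: [4.0, -1.2, -1.6]
finger_gap: 0.0136
gripper_force: 39.3
scene 0.88 [-0.044 -0.048]
scene [271.833 248.5  ] [5 2 6] [0.004 0.116]
scene [310.254 298.889] [ 9  9 63] [-0.068 -0.025]
scene [327.5 307.5] [10 10 70] [-0.067 -0.066]
scene [340.509 314.764] [ 8  9 55] [-0.067 -0.097]
side 0.69 [-0.044 -0.055]
side [239.222 143.111] [3 4 9] [-0.068 -0.11 ]
side [252.316 148.868] [ 6 10 38] [-0.092 -0.068]
side [245.111 151.111] [3 4 9] [-0.068 -0.07 ]
side [251.562 159.25 ] [ 4  5 16] [-0.07  -0.029]
wrist [241.     41.714] [7 5 7] [-0.004  0.126]
wrist [272.1  43.1] [ 6  6 10] [0.023 0.113]
wrist [240.986 203.042] [ 7 16 72] [-0.074 -0.023]
wrist [249.333 203.333] [2 6 9] [-0.065 -0.027]
wrist [264.304 230.435] [ 6 11 46] [-0.063 -0.064]
wrist [244.84 232.88] [ 7 13 50] [-0.085 -0.057]
```

View pics/g.png

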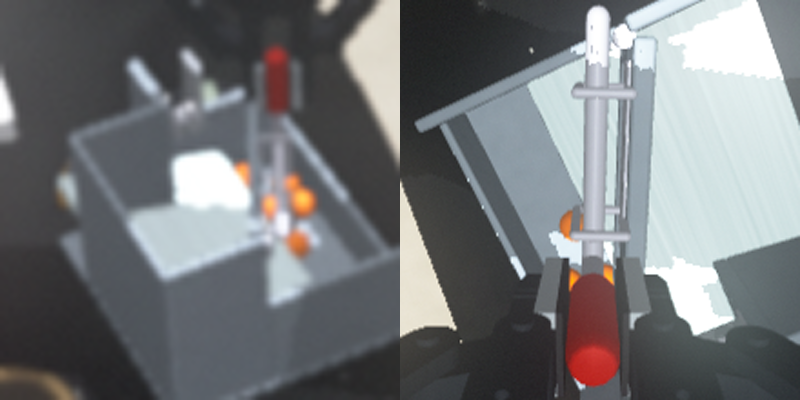

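All five balls show in the tray in the side view: g.png (242,175), (270,205), (300,200), (292,183) and (298,243). The gate reads about 0.37 to 0.43 rad, so I'll open it a little for margin, settle, check and hand in.

```bash
python3 -m creep '{"translation":[[0.1,-0.4,0],[0.2,-0.8,0],[0.25,-1.0,0],[0.25,-1.0,0],[0.25,-1.0,0],[0.25,-1.0,0],[0.25,-1.0,0],[0.25,-1.0,0],[0.25,-1.0,0],[0.25,-1.0,0]],"turn":[[0,0,0.05],[0,0,0.1],[0,0,0.12],[0,0,0.12],[0,0,0.12],[0,0,0.12],[0,0,0.12],[0,0,0.12],[0,0,0.12],[0,0,0.12]]}'
python3 - <<'E'
from h import *
C={n:eyes.capture(n) for n in("scene","side")}
yaw=np.radians(9); M=np.array([[np.cos(yaw),np.sin(yaw)],[-np.sin(yaw),np.cos(yaw)]])
ok=0
for n,c in C.items():
  r=spotter.pinpoint("gate_edge",n)
  if r:
    h=M@(atz(c,r[0]["at"],.137)[:2]-[.4945,-.136]); a=np.arctan2(-h[0],.062-h[1]); print(n,r[0]["p"],h,a); ok+=.4<a<.72
g=telemetry.get_obs()["gripper_force"]; print(g)
if ok and g>10: print(sign_off())
E
```

```text
time: 13.1
tool_pos: [0.4421, -0.1373, 0.1749]
orientation: [0.001, 0.83, 0.558, 0.001]
force: [7.4, -1.9, -1.3]
finger_gap: 0.0139
gripper_force: 39.4
scene 0.87 [-0.06624752 -0.03614238] 0.5937595526976347
side 0.88 [-0.06479616 -0.05189712] 0.5172384709813135
39.448190736584365
the job is handed in; nothing more can be done
None
```

The job is handed in: the bolt was lifted and drawn clear, all five balls appeared in the tray, and the gripper is still holding the gate ajar at about 0.55 rad by the knob at 39 N. It took about 13 s, and the bystanders were never approached. The judge's verdict was not returned.

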